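# Open a descaler canister: loosen the vent, then press, twist off and hold the safety cap

### The arm

A 6-joint arm with a two-finger parallel gripper is mounted at the origin on a cart in front of the work surface, level with it; the furniture and walls round the work are solid. World frame = base frame: x ahead of the robot, y to its left, z up, the work surface at z = 0. Lengths are in mm, angles in rad, forces in N, time in s.
With the tool pointing down it reaches from about 300 to 875 mm from the base axis. Payload 6.4 kg.
Tool frame: the origin (TCP) lies at the very end of the fingers, on their centre line; the grasp point (between the pads) lies 19 mm behind it (r.tcp_to_grasp is the distance from the TCP to the grasp point, in mm); z points along the fingers, y is the line along which they close (so a half turn about z gives the same grasp; the last joint's range is limited). The gripper opens to 88 mm and grips with 3 to 60 N. Pads are 18 mm wide; open, the fingers measure 123 mm over their backs; the gripper's body (75 mm by 187 mm) begins 45 mm behind the grasp point.
Start: joints at [0.924, 0.181, 1.607, -0, 1.354, -0.206], TCP at [245.322, 520.056, 238.714] pointing down, gripper open.
Joint ranges: [-2.99, 2.99], [-0.89, 2.07], [0.3, 2.58], [-1.14, 4.28], [0, 2.63], [-3.12, 3.12]. Speed limits (rad/s): [2.57, 2.57, 3.01, 3.14, 3.14, 3.14].

### API

Orientations are given as a rotation vector (axis times angle).
In Python, from workcell import r gives the robot as it stands. The module is installed in compiled form; this text tells all that it offers.
- The arm moves only by the tool jog_arm, never from a script. Its arguments are lists of equal length, an entry for each row: "twist": the turn, a rotation vector about the tool's x, y, z in degrees, a list of three; "linear": the shift along the tool's x, y, z in cm, a list of three; "jaw": the finger opening in cm, from 0 to 8.81. A call has 1 to 20 rows; each row shifts and turns the commanded pose from where the row before left it, along the tool's axes as they then stand; what a row does not reach is not made up. A row lasts 1/8 s, in which the tool goes at most 62.5 mm and 10.7 degrees, less where a joint would pass 70% of its speed; a pose out of reach is approached as far as the arm can. A call with a gripper value outside its range is refused whole. The fingers move at their own pace and stop on an object; "force" is the grip in N (left out, the last holds). Time passes only in rows, so rows that do not move let the fingers close. It gives the time, the measured TCP pose, the force, the opening and the grip force at its end, in the units of the state.
- r.sense(): the state, without advancing time (a new reading comes with each control period).
- r.grab_frame(name): name is "scene" or "top" or "wrist"; returns a dict with "frame" (400x640x3 uint8, red, green, blue), "depth" (400x640 float32, mm along the optical axis (not along the pixel's ray), 0 where there is no reading), "vfov" (degrees; the focal length in pixels is half the picture's height over the tangent of half this angle, whatever the lens; pixels are square), "cx", "cy" (the principal point, pixels), "R" (3x3) and "t" (3): a world point X has camera coordinates R X + t. Camera axes: x right, y down, z forward; pixel columns grow to the right and rows downward; lengths in mm; the calibration is good to about 2 mm. A picture is of the moment at which its call begins.
- r.hand_in(): hands the job in; it is judged then, once.
Trained networks look in the newest picture that a camera, given by its name, has taken for a name from the list of things; names that differ only in an ending like _2 or _b are one class to them, and where a whole thing is asked for, a point or a joint stands for the part that bears it (a point fixed in the world has none). Each returns a list of dicts, best first, with "confidence" (0 to 1); they miss things now and then, are a little off and sometimes report something else, mostly with a low value. They report only what shows in the picture. A call takes as long as a camera call. They do not tell look-alikes from the thing itself.
- r.silhouettes(name, camera): "mask" (400x640 bool, what is visible of it).
- r.mark_of(name, camera): "at" ([x, y, z] in mm, in world coordinates, good to about 4 mm: a listed point, or the origin of a listed thing).
The state is a dict: "time_s": time; "q": joint angles; "qd": joint speeds; "joint_efforts": joint torques, N m; "position": TCP position; "tcp_rot": TCP orientation; "contact_force": force on the tool from outside, world axes, zero at the start; "ft_torque": the same for the moment, N m; "finger_gap": finger opening in mm; "gripper_force": force on a finger pad.
Only numpy, scipy, OpenCV 4.12 (cv2) and the standard library are available. Lean on these libraries where they do the work, as an engineer would, in place of code of your own. Each camera call takes 0.05 s, during which the arm holds its last target. There are 200 camera calls.

### The job

Get the white descaler canister on the wooden tray ready for pouring: first loosen its small blue winged vent cap by about a quarter turn anticlockwise so that it will pour without gulping (the vent cap stays on), then open its red push-and-turn safety cap: press the cap down, twist it anticlockwise while it is pressed until it is free, and lift it off. Finish while holding the red cap in the gripper, still and level, straight above the open neck and about 8 cm clear of where it sat; do not put it down or let go. Leave the canister standing upright in its place on the tray, and do not disturb the things round it.

Things in the scene. Friction and masses are not known exactly. Their poses are not given: they have to be found in the camera images.
- canister: White plastic canister, 164 long (its x) x 94 wide (y), loose, about 0.85 kg, held on the tray only by weight and friction. Origin: centre of underside, z up. Two towers 120 high at its ends, between them a bridge handle along x, 26 wide, top at 124. Red cap on a neck at x = -46, blue vent cap at x = +60, both at y = 0 (mm).
- neck_seat (a point): Point fixed to the canister on its neck's axis (canister x = -46, y = 0, z = 145 mm) where the centre of the red cap's underside sits while the cap is locked. Axes as the canister's. The neck is 34 mm across, 43 mm over its three lugs; its rim is 17 mm above this point.
- safety_cap: Red knurled push-and-turn cap, 53 mm diameter, 31 mm high, 40 g, white arrows on its flat top; a loose part locked on the neck. Origin: centre of its underside, z up; its x is parallel to the canister's at the start. Grip it from above across its diameter, in any direction. Not pressed, or turned clockwise, it is blocked after about 5 degrees.
- cap_grip (a point): Point on the red cap's axis 18 mm above its underside. A spring in the cap pushes it up with 4 N. To open: press it 4.5 mm or more down (9 N; it bottoms at 7 mm, 12 N), keep it down and turn it anticlockwise seen from above; between 38 and 82 degrees (60 is best) its three hooks are clear of the neck's lugs and it lifts straight off.
- vent_cap (a joint): Turn of the blue vent cap in rad, positive anticlockwise seen from above; at the start between 0 and 0.25, stops at 0 and 2.0; counts as loosened above 1.0. Stiff to turn (0.04 Nm), stays where it is left, cannot come off.
- vent_grip (a point): Point on the blue vent cap's axis (canister x = +60, z = 146 mm), turning with the cap. Its wing is an upright bar along this point's x: 27 mm long, 9 mm thick (y), from 10 mm below this point to 8 mm above it, on a disc 26 mm across and 10 mm high. At joint value 0 the point's x is parallel to the canister's x.
- tray: Low wooden tray, 210 x 236 mm, standing on the hob, fixed; floor 4 mm thick, rails 16 mm high. Origin: centre of its underside.
- dish_soap: Tall dish soap bottle with white body and green cap, 42 x 70 x 222 mm, loose; origin centre of its underside. One of four things along the back edge of the hob, in any order; leave it alone.
- tea_glass: Clear drinking glass, 80 mm diameter, 88 mm high, loose; origin centre of its underside. Leave it alone.
- salt_shaker: Glass shaker with grey top, 44 mm diameter, 90 mm high, loose; origin centre of its underside. Leave it alone.
- pepper_shaker: Second shaker of the same shape, loose; origin centre of its underside. Leave it alone.
- teaspoon: Teaspoon with red handle, 132 x 26 x 11 mm, lying loose near the front right edge of the hob; origin centre of its underside. Leave it alone.
Mind the look-alikes: they are no part of the job. Of the things that look like the safety_cap, the larger one is meant.

How it is judged:
By the outcome, as a careful person would: the job done as asked, in the order asked, and still so for the second after the job is handed in, while the arm keeps its last pose, push and grip.
It also fails if it takes over 48 s, if anything falls off the work surface, if the arm or the gripper's body presses on something with over 40 N, if the wrist force passes 120 N, or if a joint passes its speed limit or range.

## Working session

There is one attempt and no reset: what is moved stays moved. The work goes in short steps, Python scripts to look and compute and a tool call to move; the robot and the scene stay as the last step left them, time stands still between calls to the robot, and variables do not carry over. Pictures are saved under pics/ and viewed, at most 10 in all, crops included, and the job is handed in when it is done.

Besides the shell and the picture viewer there is one more tool, called after "Call:" as name(argument=value, ...) on one line, values as JSON. jog_arm: Moves the arm, as the interface text tells. Its arguments: {"type":"object","properties":{"twist":{"type":"array","items":{"type":"array","items":{"type":"number"}}},"linear":{"type":"array","items":{"type":"array","items":{"type":"number"}}},"jaw":{"type":"array","items":{"type":"number"}},"force":{"type":"number"}},"required":["twist","linear","jaw"]}

```bash
mkdir -p pics; cat > h.py <<'E'
from workcell import r
import numpy as np, cv2
from scipy.spatial.transform import Rotation as Ro
def grab(n,save=None):
    f=r.grab_frame(n)
    if save: cv2.imwrite('pics/'+save,f['frame'][:,:,::-1])
    return f
def cloud(f):
    fl=200/np.tan(np.radians(f['vfov']/2)); d=f['depth']; v,u=np.mgrid[:400,:640]
    P=np.stack([(u-f['cx'])/fl*d,(v-f['cy'])/fl*d,d],-1)
    return (P-f['t'])@f['R']
def proj(f,X):
    fl=200/np.tan(np.radians(f['vfov']/2)); c=f['R']@np.array(X)+f['t']; return c[:2]/c[2]*fl+[f['cx'],f['cy']]
E
python3 - <<'E'
from h import *
np.set_printoptions(precision=1,suppress=True)
s=r.sense();print(s['time_s'],s['tcp_rot'],Ro.from_rotvec(s['tcp_rot']).as_matrix(),s['contact_force'],s['finger_gap'])
for c in ['top','scene','wrist']:
    f=grab(c,c+'0.png')
    for n in ['canister','neck_seat','safety_cap','cap_grip','vent_grip','tray','dish_soap','tea_glass','salt_shaker','teaspoon']:
        for m in r.mark_of(n,c)[:3]: print(c,n,np.array(m['at']),round(m['confidence'],2),proj(f,m['at']))
E
```

```text
0.0 [-0.7 -3.1  0. ] [[-0.9  0.4 -0. ]
 [ 0.4  0.9 -0. ]
 [ 0.  -0.  -1. ]] [-0.3  0.3  0.9] 88.26333966354274
top canister [ 505.3 -136.3    2.9] 0.92 [266.1 219.4]
top canister [ 459.6 -148.7  148.9] 0.18 [263.8 244.1]
top neck_seat [ 458.1 -151.4  149.4] 0.84 [265.2 244.9]
top neck_seat [ 349.2 -270.5    3. ] 0.31 [329.3 292. ]
top safety_cap [ 460.2 -149.7  151.2] 0.79 [264.2 243.8]
top safety_cap [ 454.4 -346.7   -0.7] 0.6 [364.1 242.2]
top cap_grip [ 453.7 -347.6   15.8] 0.85 [365.3 242.9]
top cap_grip [ 461.8 -153.6  167. ] 0.67 [265.3 243.4]
top vent_grip [ 561.9 -116.6  151.2] 0.57 [245.8 188.1]
top dish_soap [ 679.9 -272.4   -6.1] 0.68 [328.6 138.9]
top dish_soap [ 458.9 -152.   150.7] 0.56 [265.5 244.5]
top tea_glass [ 757.2 -185.5   -1.1] 0.68 [288.4 103.5]
top salt_shaker [ 518.4 -430.9   -0.4] 0.57 [402.7 212.2]
top teaspoon [ 347.2 -268.6   -0. ] 0.88 [328.3 292.7]
scene canister [ 502.2 -137.4    5.5] 0.79 [279.3 238.1]
scene neck_seat [ 462.5 -153.1  149.5] 0.81 [268.7 192.5]
scene safety_cap [ 460.6 -153.6  154.2] 0.84 [268.1 190.9]
scene safety_cap [ 453.5 -347.3   -8.4] 0.54 [331.6 283.8]
scene cap_grip [ 466.2 -150.1  164. ] 0.89 [268.6 185.9]
scene cap_grip [ 454.8 -343.    14.5] 0.6 [330.5 273.9]
scene vent_grip [ 560.5 -113.8  150.6] 0.48 [286.6 176.7]
scene tray [ 507.9 -132.    -4.7] 0.9 [279.6 240. ]
scene tray [ 591.6 -353.4    0.8] 0.64 [369.5 254.6]
scene dish_soap [ 684.1 -273.3    0.4] 0.91 [363.3 230.1]
scene tea_glass [ 752.7 -186.7    4.3] 0.69 [351.9 211.3]
scene tea_glass [ 590.2 -353.1   -2.7] 0.3 [369. 256.]
scene salt_shaker [ 515.  -431.1    3.3] 0.62 [380.6 281.3]
scene teaspoon [ 352.1 -270.8   -0.8] 0.83 [272.6 289. ]
```

View pics/top0.png

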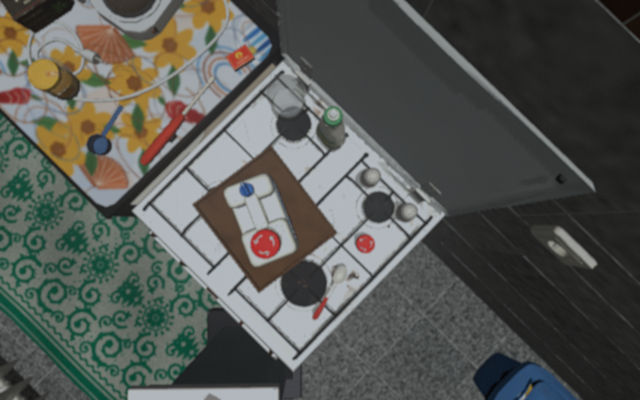

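View pics/scene0.png

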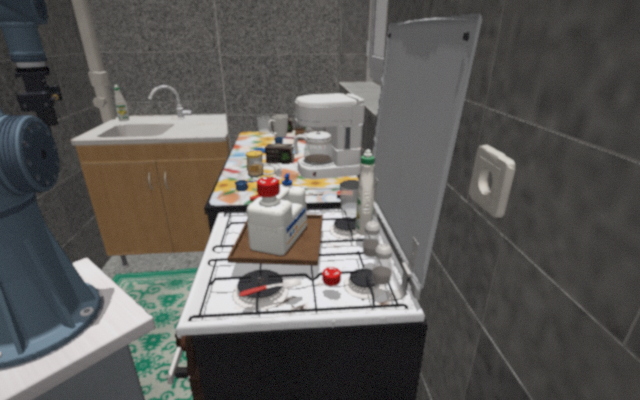

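Top picture: the canister sits on the tray, with the red cap at (265,243), the blue vent at (246,188) and the small red look-alike at (365,243). The scene view agrees. I'll move above the canister for a close wrist view.

Call:
jog_arm(twist=[[0,0,0],[0,0,0],[0,0,0],[0,0,0],[0,0,0],[0,0,0],[0,0,0],[0,0,0],[0,0,0],[0,0,0],[0,0,0],[0,0,0],[0,0,0],[0,0,0]], linear=[[-3.7,-3.4,-0.8],[-3.7,-3.4,-0.8],[-3.7,-3.4,-0.8],[-3.7,-3.4,-0.8],[-3.7,-3.4,-0.8],[-3.7,-3.4,-0.8],[-3.7,-3.4,-0.8],[-3.7,-3.4,-0.8],[-3.7,-3.4,-0.8],[-3.7,-3.4,-0.8],[-3.7,-3.4,-0.8],[-3.7,-3.4,-0.8],[-3.7,-3.4,-0.8],[-3.7,-3.4,-0.8]], jaw=[8.8,8.8,8.8,8.8,8.8,8.8,8.8,8.8,8.8,8.8,8.8,8.8,8.8,8.8])

```text
time_s: 3.4
position: [511.1, -133.1, 351.1]
tcp_rot: [0.687, 3.065, 0.0]
contact_force: [1.4, 0.4, 0.1]
finger_gap: 88.2
gripper_force: 0.0
```

Call:
jog_arm(twist=[[0,0,10],[0,0,10],[0,0,10],[0,0,10],[0,0,10],[0,0,10],[0,0,10],[0,0,10],[0,0,10],[0,0,10],[0,0,10],[0,0,10],[0,0,10],[0,0,0]], linear=[[0,0,0],[0,0,0],[0,0,0],[0,0,0],[0,0,0],[0,0,0],[0,0,0],[0,0,0],[0,0,0],[0,0,0],[0,0,0],[0,0,0],[0,0,0],[0,0,0]], jaw=[8.8,7,5,3.5,3.5,3.5,3.5,3.5,3.5,3.5,3.5,3.5,3.5,3.5])

```text
time_s: 5.15
position: [510.7, -131.4, 350.7]
tcp_rot: [3.068, 0.675, 0.0]
contact_force: [-0.5, -0.0, -0.8]
finger_gap: 35.0
gripper_force: 0.0
```

```bash
python3 - <<'E'
from h import *
np.set_printoptions(precision=2,suppress=True)
s=r.sense();print(s['time_s'],s['position'],s['q'],Ro.from_rotvec(s['tcp_rot']).as_matrix(),s['finger_gap'])
for c in ['wrist','top']:
    f=grab(c,c+'1.png')
    for n in ['canister','neck_seat','cap_grip','vent_grip']:
        for m in r.mark_of(n,c)[:2]: print(c,n,np.array(m['at']),round(m['confidence'],2),proj(f,m['at']))
E
```

```text
5.15 [ 510.69 -131.45  350.75] [-0.48  0.    1.58 -0.    1.56  0.66] [[ 0.91  0.42  0.  ]
 [ 0.42 -0.91 -0.  ]
 [-0.    0.   -1.  ]] 34.99455770998625
wrist canister [ 505.4 -139.8    6.3] 0.63 [321.62 162.6 ]
wrist cap_grip [ 456.1 -348.8    8.9] 0.77 [416.94 237.15]
wrist vent_grip [ 562.7 -112.8  147.9] 0.59 [322.59 127.63]
wrist vent_grip [ 681.9 -271.1   -1.2] 0.25 [444.14  95.5 ]
top canister [ 506.3 -138.3    2.1] 0.67 [267.03 218.95]
top neck_seat [ 457.6 -148.6  149.7] 0.82 [263.68 245.24]
top neck_seat [ 461.4 -149.1  148. ] 0.32 [264.06 243.1 ]
top cap_grip [ 459.4 -152.4  165.6] 0.84 [264.75 244.67]
top cap_grip [ 452.9 -349.1   15. ] 0.78 [366.   243.24]
```

View pics/wrist1.png

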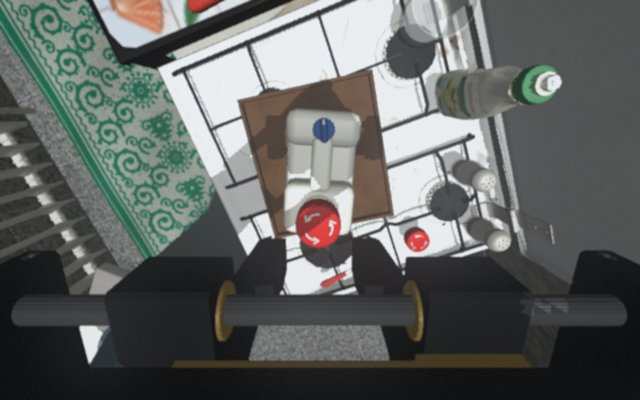

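Wrist picture: the vent cap is at (323,129) with its wing nearly upright in the image, and the red cap is at (319,224). Next I'll measure both from colour and depth.

```bash
python3 - <<'E'
from h import *
np.set_printoptions(precision=2,suppress=True)
for c,(u0,u1,v0,v1) in {'wrist':(285,365,100,260),'top':(225,295,170,265)}.items():
    f=grab(c); P=cloud(f); I=f['frame'].astype(int); R,G,B=I[...,0],I[...,1],I[...,2]
    w=np.zeros((400,640),bool); w[v0:v1,u0:u1]=1
    red=w&(R>1.8*G)&(R>90)&(P[...,2]>100); blue=w&(B>1.3*R)&(B>60)&(P[...,2]>100)
    for n,m,zz in (('red',red,165),('blue',blue,136)):
        Q=P[m]; print(c,n,m.sum(),np.percentile(Q[:,2],[2,10,30,50,70,90,98]))
        T=Q[Q[:,2]>zz]; (cx,cy),wh,a=cv2.minAreaRect(T[:,:2].astype(np.float32)); print('  rect',len(T),cx,cy,wh,a,'mean',T.mean(0))
        if n=='blue':
            for h in (138,145,150):
                T=Q[Q[:,2]>h]
                if len(T)>5:
                    ev,V=np.linalg.eigh(np.cov(T[:,:2].T)); print('  h',h,len(T),T.mean(0),np.sqrt(ev),np.degrees(np.arctan2(V[1,1],V[0,1]))%180)
    body=w&(~red)&(P[...,2]>60)&(P[...,2]<128); T=P[body]
    print(' body',cv2.minAreaRect(T[:,:2].astype(np.float32)))
    if c=='wrist': cv2.imwrite('pics/crop.png',cv2.resize(f['frame'][95:165,285:365,::-1],None,fx=7,fy=7,interpolation=cv2.INTER_CUBIC))
E
```

```text
wrist red 1282 [177.05 179.97 180.88 181.37 181.77 182.34 182.93]
  rect 1282 508.6306457519531 -133.27337646484375 (150.32826232910156, 48.00109100341797) 23.434213638305664 mean [ 465.11 -152.07  181.9 ]
wrist blue 364 [140.08 140.72 141.57 142.58 158.49 159.76 160.65]
  rect 361 563.5657348632812 -114.60352325439453 (28.0904541015625, 24.729209899902344) 4.192580699920654 mean [ 561.09 -114.41  152.32]
  h 138 361 [ 561.09 -114.41  152.32] [6.21 6.35] 79.2969411452012
  h 145 167 [ 560.83 -114.3   164.91] [2.68 7.16] 31.155242692945563
  h 150 167 [ 560.83 -114.3   164.91] [2.68 7.16] 31.155242692945563
 body ((507.3665466308594, -135.18838500976562), (159.89076232910156, 96.43221282958984), 21.30040740966797)
top red 526 [175.01 177.34 178.36 179.13 179.95 181.11 182.28]
  rect 526 483.4784240722656 -184.35293579101562 (48.44513702392578, 122.5727767944336) 36.073890686035156 mean [ 462.21 -155.82  183.67]
top blue 1162 [677.25 682.3  689.27 693.5  696.91 700.9  703.84]
  rect 1162 508.9631652832031 -217.22450256347656 (46.30448913574219, 59.95283508300781) 5.245970249176025 mean [ 509.51 -195.7   693.44]
  h 138 1162 [ 509.51 -195.7   693.44] [ 4.74 10.69] 175.87481626301613
  h 145 1162 [ 509.51 -195.7   693.44] [ 4.74 10.69] 175.87481626301613
  h 150 1162 [ 509.51 -195.7   693.44] [ 4.74 10.69] 175.87481626301613
 body ((499.8387451171875, -139.10308837890625), (151.3584747314453, 95.4598388671875), 21.207481384277344)
```

View pics/crop.png

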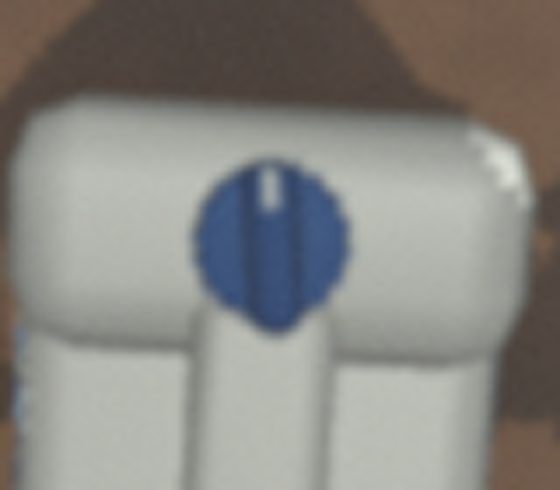

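The vent wing is aligned to within a few degrees of canister x. I'll filter the points for a finer fix.

```bash
python3 - <<'E'
from h import *
np.set_printoptions(precision=2,suppress=True)
f=grab('wrist'); P=cloud(f); I=f['frame'].astype(int); R,G,B=I[...,0],I[...,1],I[...,2]
w=np.zeros((400,640),bool); w[105:150,300:345]=1
m=w&(B>1.3*R)&(P[...,2]>136)&(P[...,2]<165)
Q=P[m]
for lo,hi in ((136,146),(152,163)):
    T=Q[(Q[:,2]>lo)&(Q[:,2]<hi)][:,:2]; ev,V=np.linalg.eigh(np.cov(T.T)); print(lo,len(T),T.mean(0),np.median(T,0),np.sqrt(ev),np.degrees(np.arctan2(V[1,1],V[0,1]))%180,cv2.minAreaRect(T.astype(np.float32)))
w[:]=0;w[185:260,285:365]=1
T=P[w&(R>1.8*G)&(R>90)&(P[...,2]>170)&(P[...,2]<190)&(abs(P[...,0]-462)<35)]
print(cv2.minEnclosingCircle(T[:,:2].astype(np.float32)),np.median(T,0))
s=r.sense(); M=Ro.from_rotvec(s['tcp_rot']).as_matrix(); p=np.array(s['position'])
for n,X in (('vent',[561,-114.4,143]),): print(n, M.T@(np.array(X)-p)/10, s['tcp_rot'],np.degrees(np.arctan2(M[1,0],M[0,0])))
E
```

```text
136 193 [ 561.12 -114.54] [ 561.   -114.22] [5.46 8.2 ] 120.40516348438099 ((561.39013671875, -114.4353256225586), (21.636581420898438, 24.58424186706543), 32.25481033325195)
152 166 [ 560.6  -114.55] [ 560.61 -114.72] [2.66 6.66] 29.296132603984404 ((560.9215698242188, -114.12568664550781), (23.910865783691406, 8.880014419555664), 25.41021728515625)
((463.07720947265625, -152.52120971679688), 26.17228889465332) [ 464.44 -152.18  181.35]
vent [ 5.28  0.56 20.77] [ 3.07  0.67 -0.  ] 24.756268870598472
```

Call:
jog_arm(twist=[[0,0,0],[0,0,-3],[0,0,0],[0,0,0],[0,0,0],[0,0,0],[0,0,0],[0,0,0]], linear=[[3,0.3,0],[2.3,0.2,2],[0,0,4],[0,0,4],[0,0,4],[0,0,4],[0,0,0],[0,0,0]], jaw=[3.5,3.5,3.5,3.5,3.5,3.5,3.5,3.5])

```text
time_s: 6.8
position: [561.9, -114.2, 172.3]
tcp_rot: [3.049, 0.753, 0.003]
contact_force: [0.4, 0.0, 0.4]
finger_gap: 35.2
gripper_force: 0.0
```

```bash
python3 - <<'E'
from h import *
np.set_printoptions(precision=2,suppress=True)
f=grab('wrist','w2.png')
s=r.sense(); M=Ro.from_rotvec(s['tcp_rot']).as_matrix(); p=np.array(s['position'])
print(p,M.T@(np.array([560.8,-114.5,143])-p)/10,np.degrees(np.arctan2(M[1,0],M[0,0])),s['contact_force'])
P=cloud(f); I=f['frame'].astype(int); R,G,B=I[...,0],I[...,1],I[...,2]
m=(B>1.3*R)&(P[...,2]>152)&(P[...,2]<163)&(np.hypot(P[...,0]-561,P[...,1]+114)<25)
T=P[m][:,:2]; ev,V=np.linalg.eigh(np.cov(T.T)); print(len(T),T.mean(0),np.sqrt(ev),np.degrees(np.arctan2(V[1,1],V[0,1]))%180,cv2.minAreaRect(T.astype(np.float32)))
E
```

```text
[ 562.25 -114.35  172.95] [-0.14 -0.06  2.99] 27.749738874034296 [ 0.17  0.   -0.11]
600 [ 562.72 -113.42] [2.56 7.56] 28.674027793845084 ((561.6201171875, -113.79598999023438), (26.489418029785156, 8.917824745178223), 27.64495086669922)
```

View pics/w2.png

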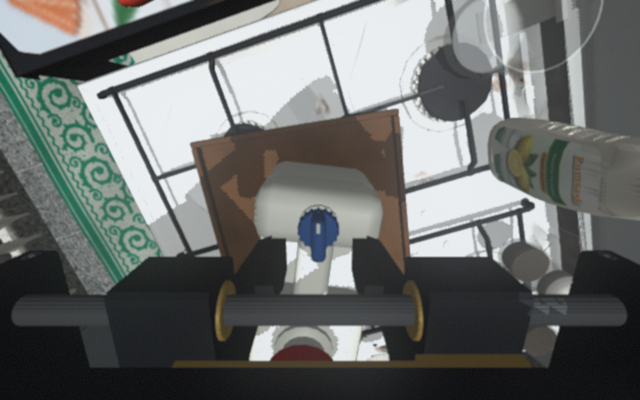

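The wing at (318,230) sits centred between the fingers and parallel to the pads. I'll descend, grip and turn it.

Call:
jog_arm(twist=[[0,0,0],[0,0,0],[0,0,0],[0,0,0],[0,0,0],[0,0,0],[0,0,0]], linear=[[-0.05,0,1.4],[0,0,1.5],[0,0,0],[0,0,0],[0,0,0],[0,0,0],[0,0,0]], jaw=[3.5,3.5,2.5,1.5,0.5,0.5,0.5], force=20)

```text
time_s: 7.72
position: [560.8, -114.0, 142.1]
tcp_rot: [3.05, 0.753, 0.001]
contact_force: [-0.1, 0.5, 0.7]
finger_gap: 8.6
gripper_force: 20.0
```

Call:
jog_arm(twist=[[0,0,-4],[0,0,-7],[0,0,-8],[0,0,-8],[0,0,-8],[0,0,-8],[0,0,-8],[0,0,-8],[0,0,-8],[0,0,-8],[0,0,-8],[0,0,-4],[0,0,0],[0,0,0]], linear=[[0,0,0],[0,0,0],[0,0,0],[0,0,0],[0,0,0],[0,0,0],[0,0,0],[0,0,0],[0,0,0],[0,0,0],[0,0,0],[0,0,0],[0,0,0],[0,0,0]], jaw=[0.5,0.5,0.5,0.5,0.5,0.5,0.5,0.5,0.5,0.5,0.5,0.5,0.5,0.5])

```text
time_s: 9.48
position: [561.3, -114.2, 142.2]
tcp_rot: [1.695, 2.643, 0.001]
contact_force: [4.2, -0.0, -2.0]
finger_gap: 8.9
gripper_force: 20.0
```

```bash
python3 - <<'E'
from h import *
s=r.sense(); M=Ro.from_rotvec(s['tcp_rot']).as_matrix();print(s['position'],np.degrees(np.arctan2(M[1,0],M[0,0])),s['ft_torque'],s['contact_force'],s['q'])
E
```

```text
[ 561.28399874 -114.23856415  142.15710525] 114.66247188333521 [-0.00585908 -0.69324191  0.0246708 ] [ 4.21195071 -0.04196912 -1.9623822 ] [-4.08083340e-01  2.78765063e-01  1.69645598e+00  3.08781021e-04
  1.16444990e+00 -8.38647378e-01]
```

Call:
jog_arm(twist=[[0,0,0],[0,0,0],[0,0,0],[0,0,0],[0,0,0],[0,0,10],[0,0,10],[0,0,10],[0,0,10],[0,0,10],[0,0,10],[0,0,10],[0,0,10],[0,0,10],[0,0,0],[0,0,0],[0,0,0]], linear=[[0,0,0],[0,0,0],[0,0,-3],[0,0,-5],[0,0,-5],[0,0,-5],[0,0,-2],[0,0,0],[0,0,0],[0,0,0],[0,0,0],[0,0,0],[0,0,0],[0,0,0],[-3,0,0],[-3,0,0],[0,0,0]], jaw=[2,3,3,3,5,7,7.5,7.5,7.5,7.5,7.5,7.5,7.5,7.5,7.5,7.5,7.5])

```text
time_s: 11.6
position: [504.8, -139.6, 341.8]
tcp_rot: [-3.069, -0.67, 0.001]
contact_force: [0.4, 0.4, -1.0]
finger_gap: 74.8
gripper_force: 0.0
```

```bash
python3 - <<'E'
from h import *
np.set_printoptions(precision=2,suppress=True)
f=grab('wrist','w3.png'); P=cloud(f); I=f['frame'].astype(int); R,G,B=I[...,0],I[...,1],I[...,2]
s=r.sense(); M=Ro.from_rotvec(s['tcp_rot']).as_matrix(); p=np.array(s['position'])
m=(B>1.3*R)&(P[...,2]>152)&(P[...,2]<163)&(np.hypot(P[...,0]-561,P[...,1]+114)<25)
T=P[m][:,:2]; ev,V=np.linalg.eigh(np.cov(T.T)); print(len(T),T.mean(0),np.sqrt(ev),np.degrees(np.arctan2(V[1,1],V[0,1]))%180)
T=P[(R>1.8*G)&(R>90)&(P[...,2]>170)&(P[...,2]<190)&(abs(P[...,0]-462)<35)&(abs(P[...,1]+152)<35)]
(c,rad)=cv2.minEnclosingCircle(T[:,:2].astype(np.float32)); print(c,rad,np.median(T,0))
for n in ('neck_seat','cap_grip'):
  for k in r.mark_of(n,'wrist')[:2]: print(n,np.array(k['at']),k['confidence'])
print(p,np.degrees(np.arctan2(M[1,0],M[0,0])),M.T@(np.array([463,-152.5,148])-p)/10)
cv2.imwrite('pics/w3.png',cv2.resize(f['frame'][80:280,200:440,::-1],None,fx=3,fy=3))
E
```

```text
174 [ 561.71 -114.75] [2.59 6.67] 116.60575509779214
(462.7048034667969, -152.13983154296875) 26.251197814941406 [ 464.22 -152.21  181.35]
neck_seat [ 562.5 -110.8  145.3] 0.59
cap_grip [ 460.6 -152.   168. ] 0.65
cap_grip [ 456.3 -344.3    7.5] 0.58
[ 505.69 -139.31  341.85] 24.65560890059452 [-4.43 -0.58 19.38]
```

View pics/w3.png

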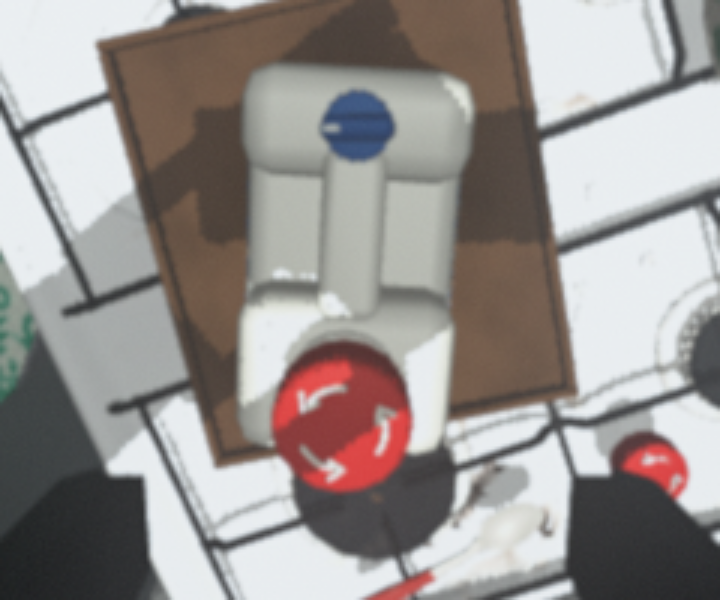

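The vent wing in the crop at (358,127) now points crosswise, about 90° round. The red cap is at (342,417). I'll go over the red cap.

Call:
jog_arm(twist=[[0,0,0],[0,0,0],[0,0,0],[0,0,0],[0,0,0],[0,0,0]], linear=[[-2.3,-0.3,0],[-2.2,-0.3,2],[0,0,5],[0,0,5],[0,0,0],[0,0,0]], jaw=[7.5,7.5,7.5,7.5,7.5,7.5])

```text
time_s: 12.5
position: [463.9, -152.8, 223.5]
tcp_rot: [3.067, 0.674, 0.002]
contact_force: [0.3, 0.6, 1.5]
finger_gap: 75.2
gripper_force: 0.0
```

```bash
python3 - <<'E'
from h import *
np.set_printoptions(precision=2,suppress=True)
s=r.sense(); M=Ro.from_rotvec(s['tcp_rot']).as_matrix(); p=np.array(s['position'])
print(p,s['contact_force'],s['ft_torque'],M.T@(np.array([462.4,-152.3,148])-p)/10)
f=grab('wrist','w4.png')
P=cloud(f); I=f['frame'].astype(int); R,G=I[...,0],I[...,1]
T=P[(R>1.8*G)&(R>90)&(P[...,2]>170)&(P[...,2]<190)&(abs(P[...,0]-462)<35)&(abs(P[...,1]+152)<35)]
print(len(T)); c,rad=cv2.minEnclosingCircle(T[:,:2].astype(np.float32)); print(c,rad)
E
```

```text
[ 463.87 -152.84  223.47] [0.27 0.62 1.46] [-0.01  0.12 -0.02] [-0.12 -0.12  7.55]
3637
(462.6559753417969, -152.576904296875) 26.389759063720703
```

View pics/w4.png

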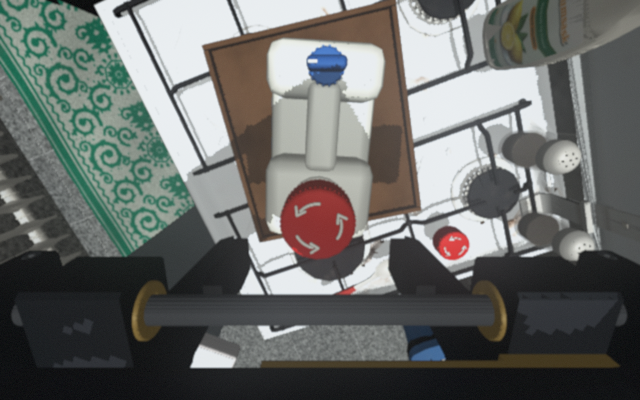

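The cap at (318,217) is centred between the fingers at about x=319. I'll descend and grip it.

Call:
jog_arm(twist=[[0,0,0],[0,0,0],[0,0,0],[0,0,0],[0,0,0],[0,0,0],[0,0,0]], linear=[[-0.1,-0.05,4],[0,0,3.4],[0,0,0],[0,0,0],[0,0,0],[0,0,0],[0,0,0]], jaw=[7.5,7.5,7.5,6.3,5,4.7,4.7], force=40)

```text
time_s: 13.42
position: [462.5, -153.0, 149.0]
tcp_rot: [3.067, 0.673, 0.003]
contact_force: [2.4, 0.1, 4.1]
finger_gap: 52.2
gripper_force: 40.0
```

Call:
jog_arm(twist=[[0,0,0],[0,0,0],[0,0,0],[0,0,0],[0,0,0]], linear=[[0,0,0],[0,0,0.2],[0,0,0.2],[0,0,0.2],[0,0,0]], jaw=[4.5,4.5,4.5,4.5,4.5])

```text
time_s: 14.05
position: [462.5, -153.0, 142.9]
tcp_rot: [3.067, 0.673, 0.003]
contact_force: [0.5, 0.9, 10.5]
finger_gap: 52.9
gripper_force: 40.0
```

Call:
jog_arm(twist=[[0,0,-4],[0,0,-7],[0,0,-7],[0,0,-7],[0,0,-7],[0,0,-7],[0,0,-7],[0,0,-7],[0,0,-7],[0,0,0],[0,0,0]], linear=[[0,0,0.05],[0,0,0],[0,0,0],[0,0,0],[0,0,0],[0,0,0],[0,0,0],[0,0,0],[0,0,0],[0,0,0],[0,0,0]], jaw=[4.5,4.5,4.5,4.5,4.5,4.5,4.5,4.5,4.5,4.5,4.5])

```text
time_s: 15.42
position: [462.5, -153.3, 142.7]
tcp_rot: [2.319, 2.116, 0.001]
contact_force: [-0.2, -0.2, 13.0]
finger_gap: 52.4
gripper_force: 40.0
```

```bash
python3 - <<'E'
from h import *
s=r.sense(); M=Ro.from_rotvec(s['tcp_rot']).as_matrix();print(s['position'],np.degrees(np.arctan2(M[1,0],M[0,0])),s['ft_torque'],s['contact_force'],s['q'])
E
```

```text
[ 462.51539575 -153.31979868  142.68313816] 84.75666880525495 [-0.00314404  0.14225627  0.06520328] [-0.18935801 -0.21801853 13.01417844] [-5.64021124e-01  9.63099009e-02  1.91195129e+00 -4.14848991e-04
  1.13052062e+00 -4.72333335e-01]
```

Call:
jog_arm(twist=[[0,0,0],[0,0,0],[0,0,0],[0,0,0]], linear=[[0,0,-0.4],[0,0,-0.4],[0,0,-0.2],[0,0,0]], jaw=[4.5,4.5,4.5,4.5])

```text
time_s: 15.92
position: [461.1, -152.4, 150.8]
tcp_rot: [-2.32, -2.117, 0.001]
contact_force: [0.8, -0.2, 2.0]
finger_gap: 52.7
gripper_force: 40.0
```

Call:
jog_arm(twist=[[0,0,0],[0,0,0],[0,0,0],[0,0,0]], linear=[[0,0,-0.3],[0,0,-0.3],[0,0,-0.4],[0,0,0]], jaw=[4.5,4.5,4.5,4.5])

```text
time_s: 16.42
position: [461.5, -152.5, 161.5]
tcp_rot: [2.321, 2.117, 0.0]
contact_force: [-0.6, -0.5, 0.6]
finger_gap: 52.4
gripper_force: 40.0
```

Call:
jog_arm(twist=[[0,0,0],[0,0,0],[0,0,0],[0,0,0],[0,0,0],[0,0,0],[0,0,0],[0,0,0]], linear=[[0,0,-0.7],[0,0,-1.5],[0,0,-1.5],[0,0,-1.5],[0,0,-1],[0,0,-0.5],[0,0,0],[0,0,0]], jaw=[4.5,4.5,4.5,4.5,4.5,4.5,4.5,4.5])

```text
time_s: 17.42
position: [461.2, -152.3, 227.7]
tcp_rot: [-2.32, -2.117, 0.0]
contact_force: [0.2, 1.5, -1.3]
finger_gap: 52.5
gripper_force: 40.0
```

```bash
python3 - <<'E'
from h import *
np.set_printoptions(precision=2,suppress=True)
s=r.sense();print(s['position'],s['contact_force'],s['finger_gap'])
a=[]
for c in ('wrist','scene'):
    f=grab(c,c+'5.png')
    for n in ('canister','neck_seat','safety_cap','cap_grip','vent_grip'):
        for k in r.mark_of(n,c)[:2]: print(c,n,np.array(k['at']),round(k['confidence'],2))
    if c=='wrist': a.append(f['frame'])
    else: a.append(cv2.resize(f['frame'][60:310,180:430],(640,640),interpolation=cv2.INTER_CUBIC)[:,:])
o=np.hstack([cv2.resize(a[0],(480,300)),cv2.resize(a[1],(300,300))]); cv2.imwrite('pics/end.png',o[:,:,::-1])
E
```

```text
[ 461.22 -152.33  227.68] [ 0.21  1.48 -1.32] 52.49555918434179
wrist canister [ 504.9 -135.1    3.7] 0.98
wrist neck_seat [ 460.5 -150.4  150.6] 0.55
wrist safety_cap [ 464.7 -147.7  227. ] 0.84
wrist cap_grip [ 459.9 -153.9  247.2] 0.86
wrist cap_grip [ 562.5 -110.2  147.6] 0.69
wrist vent_grip [ 565.1 -113.2  147.9] 0.82
scene canister [ 506.4 -137.     6.2] 0.77
scene neck_seat [ 464.6 -152.6  151.8] 0.76
scene safety_cap [ 455.6 -342.8   -6.8] 0.68
scene safety_cap [ 456.5 -153.2  228.5] 0.54
scene cap_grip [ 453.2 -343.3   15.8] 0.66
scene vent_grip [ 507.6 -132.4   -1.4] 0.57
scene vent_grip [ 559.9 -113.6  151.6] 0.48
```

View pics/end.png

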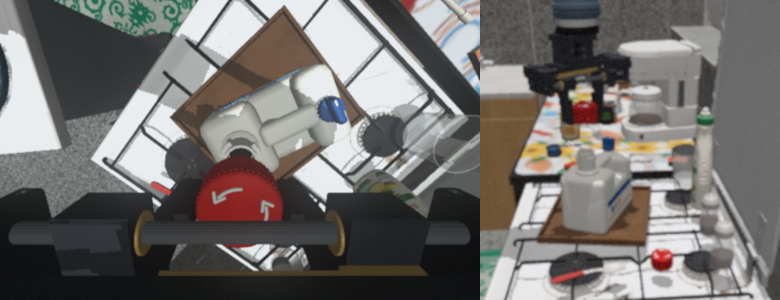

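The pictures show the red cap held level above the open neck, its underside about 79 mm above its seat. The canister is upright in place and the vent wing is still turned. Handing in.

```bash
python3 -c "
from workcell import r
print(r.hand_in())"
```

```text
the job is handed in; nothing more can be done
None
```

I loosened the blue vent cap by about 87°, then opened the red safety cap and lifted it off; I handed in holding it still and level about 8 cm above the open neck, with the canister upright in its place on the tray (no verdict was returned).

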